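# Shut the storage box and lock its cam latch

## Robot

A 6-joint arm with a two-finger parallel gripper is mounted at the origin on a cart in front of the work surface, level with it; the furniture and walls round the work are solid. World frame = base frame: x ahead of the robot, y to its left, z up, the work surface at z = 0. Lengths are in m, angles in rad, forces in N, time in s.
With the tool pointing down it reaches from about 0.35 to 0.85 m from the base axis. Payload 8.1 kg.
Tool frame: the origin (TCP) lies midway between the tips of the shut fingers; the grasp point (between the pads) lies 19 mm behind it; z points along the fingers, y is the line along which they close (so a half turn about z gives the same grasp; the last joint's range is limited). The gripper opens to 93 mm and grips with 3 to 60 N. Pads are 15 mm wide; open, the fingers measure 128 mm over their backs; the gripper's body (75 mm by 188 mm) begins 65 mm behind the grasp point.
Start: joints at [-1.396, 0.13, 1.488, -0, 1.523, -0.085], TCP at [0.154, -0.58, 0.19] pointing down, gripper open.
Joint ranges: [-2.96, 2.96], [-0.89, 2.26], [0.02, 2.5], [-1.34, 4.48], [0, 2.73], [-2.66, 2.66]. Speed limits (rad/s): [2.39, 2.39, 2.79, 3.14, 3.14, 3.14].

## Interface

Orientations are given as a rotation vector (axis times angle).
In Python, from plant import robot, cams gives the robot as it stands. The module is installed in compiled form; this text tells all that it offers.
- The arm moves only by the tool play_rows, never from a script. Its arguments are lists of equal length, an entry for each row: "slide": the shift along the tool's x, y, z scaled (see below), a list of three; "twist": the turn, a rotation vector about the tool's x, y, z scaled (see below), a list of three. A call has exactly 8 rows; each row shifts and turns the commanded pose from where the row before left it, along the tool's axes as they then stand; what a row does not reach is not made up. The controller multiplies each number of a shift by 25 cm and each number of a turn by 60 degrees. A row lasts 1/10 s, in which the tool goes at most 50 mm and 8.59 degrees, less where a joint would pass 70% of its speed; a pose out of reach is approached as far as the arm can. A call with a number of a shift or a turn outside -1 to 1 is refused whole. A call with a gripper value outside its range is refused whole. "fingers" is the closure, from -1 (fully open) to 1 (shut), set as the call begins (left out, the last holds). The fingers move at their own pace and stop on an object; "force" is the grip in N (left out, the last holds). Time passes only in rows, so rows that do not move let the fingers close, or fill a call up. It gives the time, the measured TCP pose, the force, the opening and the grip force at its end, in the units of the state.
- robot.read_state(): the state, without advancing time (a new reading comes with each control period).
- cams.read_camera(name): name is "side" or "top"; returns (picture, depth): 384x512x3 uint8, red, green, blue; 384x512 float32, m along the optical axis (not along the pixel's ray), 0 where there is no reading.
- cams.get_calibration(name): a dict with "fx", "fy", "cx", "cy" (pixels), "world_from_camera" (4x4, takes a point from camera to world coordinates). Camera axes: x right, y down, z forward; pixel columns grow to the right and rows downward; lengths in m; the calibration is good to about 2 mm. A picture is of the moment at which its call begins. get_calibration takes no time and is no camera call.
- robot.close_job(): hands the job in; it is judged then, once.
The state is a dict: "t": time; "q": joint angles; "dq": joint speeds; "joint_torque": joint torques, N m; "tool_pos": TCP position; "orientation": TCP orientation; "force": force on the tool from outside, world axes, zero at the start; "wrist_torque": the same for the moment, N m; "opening": finger opening in m; "gripper_force": force on a finger pad.
Only numpy, scipy, OpenCV 4.12 (cv2) and the standard library are available. Lean on these libraries where they do the work, as an engineer would, in place of code of your own. Each camera call takes 0.05 s, during which the arm holds its last target. There are 200 camera calls.

## Task

Shut the lid of the wooden storage box fully, then turn the steel latch handle in front of it clockwise (seen from above), up over its cam, until it drops into the low notch at the end of its quarter turn and its tongue lies over the lid's tab. Leave the jars, the shaker and the saucer standing where they are.

Things in the scene. Friction and masses are not known exactly. Their poses are not given: they have to be found in the camera images.
- storage_box: Light wooden box, 150 mm deep (own x) x 140 mm wide (own y) x 90 mm tall without its lid, fixed to the worktop. Origin: centre of its underside, on the worktop; z up. The lid is hinged along the top edge of its +x side; a steel latch stands on a bracket on its -x side (the front), which faces roughly to the robot's right.
- lid (a joint): Angle of the lid, rad: 0 = shut, grows as it opens upward (to 1.2). A stiff hinge: it stays where it is left. Pushing its top down near the front edge takes 1 to 3 N.
- lid_hinge (a point): Centre of the lid's hinge line: box x +75, y 0, z 90 mm. The lid is a flat board 150 x 140 x 12 mm that reaches from here to the box's -x; shut, its top is 102 mm above the worktop. A steel tab (40 mm wide, 8 mm thick) juts 11 mm beyond the middle of its front edge; shut, the tab's top is 98 mm above the worktop.
- lid_press (a point): Point on the lid's top face, 125 mm from the hinge line (25 mm from the front edge) and 40 mm to the box's -y side of its middle: a good place to push the lid down. It moves with the lid.
- latch_pivot (a point): Fixed point on the vertical turning axis of the latch: box x -110, y 0, z 110 mm. A tongue 32 mm long stands on the hub a quarter turn clockwise of the lever (seen from above): open, it lies along the front edge, clear of the lid; locked, it lies 1 to 2 mm over the lid's tab. If the handle is locked before the lid is down, the tongue keeps the lid from shutting.
- latch (a joint): Angle of the handle, rad: 0 = open, lever along the box's -x (away from it); grows clockwise seen from above to 1.571 = locked, lever along the box's +y (parallel to the front edge). Level to 0.3, then it climbs a cam (0.3 to 0.5 N m: 5 to 8 N at 65 mm; it slips back if let go) to a flat crest at 0.9 to 1.1, beyond which it runs down by itself within 1 s into the notch, to rest at 1.5 to 1.57.
- latch_lift (a joint): Height of the handle on its cam, m: about 0 (to -0.0015) when open, +0.008 to +0.009 on the crest, about -0.006 in the notch. It follows from the handle's angle; a spring holds the handle down on the cam.
- lever_tip (a point): Outer end of the lever, at its mid-height. The lever is a steel bar 12 mm wide and 12 mm high from the hub (26 mm diameter) to 90 mm from the turning axis; its underside is about 104 mm above the worktop when open, 112 mm at the crest, 98 mm when locked. Under it, beyond 40 mm from the axis, all is free down to the worktop.
- salt_shaker: Bystander: glass salt shaker, 44 mm diameter, 90 mm tall. Origin: centre of its underside.
- pill_jar: Bystander: small jar with a white lid, 43 mm diameter, 76 mm tall. Origin: centre of its underside.
- coffee_jar: Bystander: glass jar with a white lid, 64 mm diameter, 100 mm tall. Origin: centre of its underside.
- clay_saucer: Bystander: small clay saucer lying upside down, 63 mm diameter, 27 mm tall. Origin: centre of its underside.

How it is judged:
By the outcome, as a careful person would: the job done as asked, in the order asked, and still so for the second after the job is handed in, with the robot touching nothing.
It also fails if it takes over 42 s, if anything falls off the work surface, if the arm or the gripper's body presses on something with over 40 N, if the wrist force passes 120 N, or if a joint passes its speed limit or range.

## Working session

There is one attempt and no reset: what is moved stays moved. The work goes in short steps, Python scripts to look and compute and a tool call to move; the robot and the scene stay as the last step left them, time stands still between calls to the robot, and variables do not carry over. Pictures are saved under pics/ and viewed, at most 10 in all, crops included, and the job is handed in when it is done.

Besides the shell and the picture viewer there is one more tool, called after "Request:" by a JSON object that holds its "method" and its "body". play_rows: Moves the arm, as the interface text tells. Shifts and turns lie within -1 to 1; 1 stands for 25 cm of shift or 60 degrees of turn. Its arguments: {"type":"object","properties":{"slide":{"type":"array"},"twist":{"type":"array"},"fingers":{"type":"number"},"force":{"type":"number"}},"required":["slide","twist"]}

```bash
mkdir -p pics
python3 - <<'E'
from plant import robot,cams
import cv2,numpy as np
for n in("side","top"):
    p,d=cams.read_camera(n); np.savez(f"{n}0.npz",p=p,d=d)
    cv2.imwrite(f"pics/{n}0.png",p[:,:,::-1]); c=cams.get_calibration(n); print(n,c)
s=robot.read_state(); print(s)
E
```

```text
side {'fx': 349.3088758507073, 'fy': 349.3088758507073, 'cx': 255.71645345629346, 'cy': 191.86478544362143, 'world_from_camera': array([[-0.8510589 , -0.33401256,  0.40513499,  0.10378612],
       [-0.52506551,  0.5446521 , -0.65395742,  0.87303603],
       [-0.00222763, -0.76927869, -0.63890949,  0.75447087],
       [ 0.        ,  0.        ,  0.        ,  1.        ]])}
top {'fx': 408.0638671002811, 'fy': 408.0638671002811, 'cx': 248.72597124450257, 'cy': 193.02790215918736, 'world_from_camera': array([[-0.00672636, -0.98399771,  0.17805411,  0.3135571 ],
       [-0.99996909,  0.00589366, -0.00520514,  0.20870502],
       [ 0.00407245, -0.17808362, -0.98400693,  1.06128554],
       [ 0.        ,  0.        ,  0.        ,  1.        ]])}
{'t': 0.1, 'q': array([-1.39642099e+00,  1.31110393e-01,  1.48921486e+00,  2.59405918e-06,
        1.52299876e+00, -8.54188939e-02]), 'dq': array([ 0.00103947, -0.00121035, -0.00201455, -0.00060428,  0.00018558,
        0.00106598]), 'joint_torque': array([ 5.19648747e-04, -5.61341214e+01, -4.93095446e+01,  7.71464291e-02,
        2.91238603e-02, -2.20662145e-05]), 'tool_pos': array([ 0.15403867, -0.57928358,  0.18935319]), 'orientation': array([-3.11341028e+00, -4.06712918e-01,  1.16793667e-04]), 'force': array([-0.18154088,  0.7526162 ,  0.20479754]), 'wrist_torque': array([-0.04845494,  0.02548641,  0.06209631]), 'gripper_force': 0.0, 'opening': 0.09279163048452363}
```

View pics/side0.png

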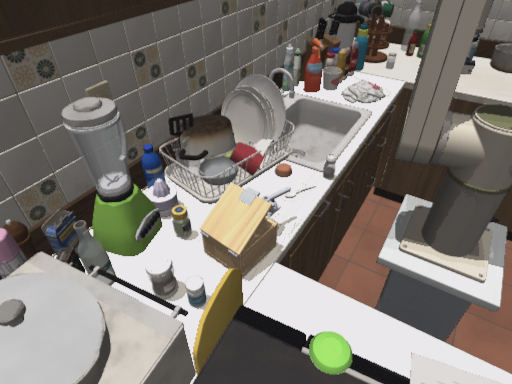

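View pics/top0.png

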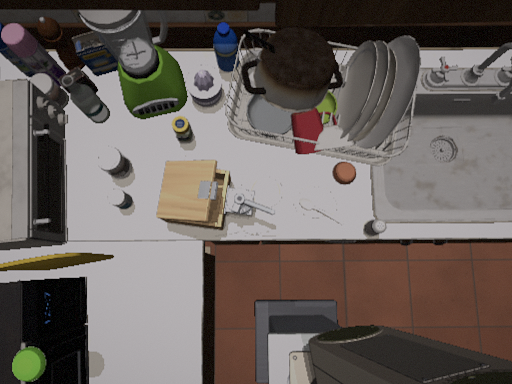

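The top view shows the lid at about (188,190), the tab at (207,190), the latch hub at about (239,200) and the lever tip at about (272,211). In the side view the box is at about (240,230). I'll enlarge both.

Run:
```python
import cv2,numpy as np
a=np.load("top0.npz")["p"][150:240,150:285]; b=np.load("side0.npz")["p"][170:275,190:325]
a=cv2.resize(a,None,fx=5.5,fy=5.5,interpolation=2)[:,:,::-1];b=cv2.resize(b,None,fx=5.5,fy=5.5,interpolation=2)[:,:,::-1]
cv2.imwrite("pics/ta.png",a);cv2.imwrite("pics/sb.png",b);print(a.shape,b.shape)
```

```text
(495, 742, 3) (578, 742, 3)
```

View pics/ta.png

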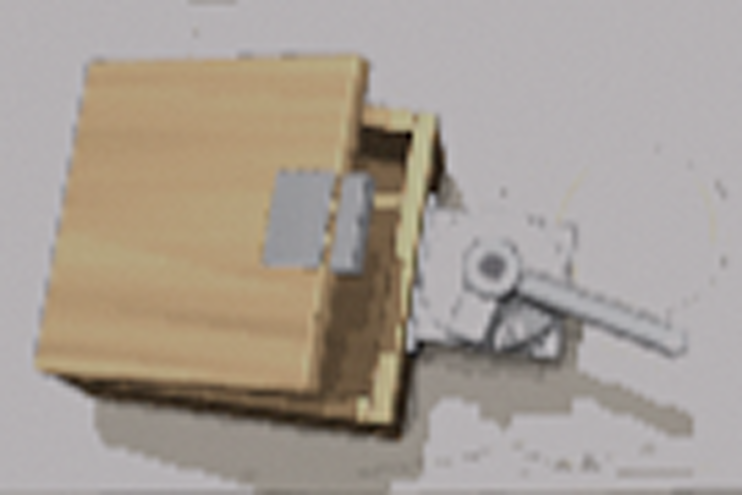

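View pics/sb.png

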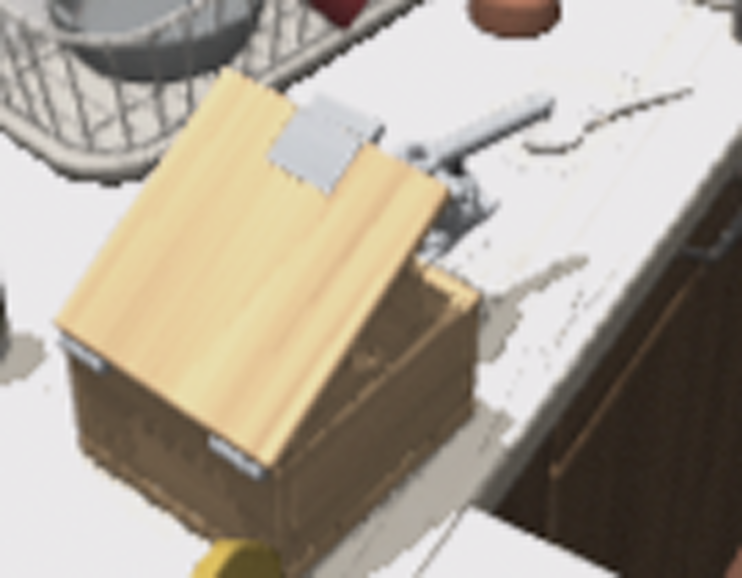

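The crops show, in top-view crop pixels: hub at (492,265), lever tip at (682,340), box front corners at (436,115) and (403,430), lid rear corners at (90,62) and (38,365), and lid front corners at (365,60) and (318,388). The tongue points down, so the latch is open.

```bash
cat > h.py <<'E'
import numpy as np
from plant import robot,cams
def ray(n,u,v,z):
    c=cams.get_calibration(n);T=c["world_from_camera"]
    d=T[:3,:3]@np.array([(u-c["cx"])/c["fx"],(v-c["cy"])/c["fy"],1]);o=T[:3,3]
    return o+d*(z-o[2])/d[2]
E
python3 - <<'E'
from h import *
t=lambda x,y,z:ray("top",150+x/5.5,150+y/5.5,z)[:2].round(4)
print("hub",t(492,265,.120),"tip",t(682,341,.112))
a,b=t(436,115,.09),t(403,430,.09);print("front",a,b,np.linalg.norm(a-b),(a+b)/2)
c,d=t(90,62,.10),t(38,365,.10);print("hinge",c,d,np.linalg.norm(c-d),(c+d)/2)
for p in(a-b,c-d):print(np.degrees(np.arctan2(*p[::-1])))
# side view
s=lambda x,y,z:ray("side",190+x/5.5,170+y/5.5,z)[:2].round(4)
print("side hub",s(418,152,.12),"tip",s(548,100,.112),"hinge",s(60,325,.1),s(270,470,.1),"frontcorner",s(478,297,.09))
# lid from depth
D=np.load("top0.npz")["d"];K=cams.get_calibration("top");T=K["world_from_camera"]
def pt(x,y):
    u,v=150+x/5.5,150+y/5.5;z=D[round(v),round(u)]
    return (T@[ (u-K["cx"])/K["fx"]*z,(v-K["cy"])/K["fy"]*z,z,1])[:3].round(4)
for q in((120,90),(70,340),(340,80),(300,360),(492,265),(600,310),(660,333)):print(q,pt(*q))
# heights of bystanders
vs,us=np.mgrid[0:384,0:512];P=np.stack([(us-K["cx"])/K["fx"]*D,(vs-K["cy"])/K["fy"]*D,D],-1)@T[:3,:3].T+T[:3,3]
for n,(u,v) in dict(coffee=(114,162),pill=(121,198),yel=(182,127),sauc=(344,172),shaker=(377,227)).items():print(n,P[v,u].round(3))
E
```

```text
hub [0.4718 0.2255] tip [0.4398 0.1447]
front [0.5445 0.2507] [0.4046 0.2647] 0.14059875532877236 [0.47455 0.2577 ]
hinge [0.567  0.4029] [0.4327 0.4214] 0.1355682116131949 [0.49985 0.41215]
-5.71464804050159
-7.8432074624732895
side hub [0.4685 0.2301] tip [0.4357 0.1494] hinge [0.5607 0.4066] [0.4272 0.4278] frontcorner [0.4059 0.2779]
(120, 90) [0.5504 0.3865 0.1151]
(70, 340) [0.4416 0.4052 0.1133]
(340, 80) [0.5383 0.2858 0.1783]
(300, 360) [0.4244 0.3006 0.1778]
(492, 265) [0.4722 0.2255 0.1174]
(600, 310) [0.4529 0.1796 0.1148]
(660, 333) [0.4425 0.1544 0.1175]
coffee [0.566 0.53  0.098]
pill [0.481 0.516 0.076]
yel [0.655 0.367 0.097]
sauc [ 0.555 -0.045  0.027]
shaker [ 0.406 -0.104  0.084]
```

```bash
cat >> h.py <<'E'
from scipy.spatial.transform import Rotation as Ro
def plan(pts,n):
    """pts: list of (xyz, yaw deg of tool x); n: rows to each. Prints rows in the units of the moves."""
    s=robot.read_state();R0=Ro.from_rotvec(s["orientation"]);p=s["tool_pos"].copy();R=R0
    S=[];W=[]
    for (q,yaw),k in zip(pts,n):
        q=np.array(q,float);c,sn=np.cos(np.radians(yaw)),np.sin(np.radians(yaw))
        Rt=Ro.from_matrix(np.array([[c,sn,0],[sn,-c,0],[0,0,-1.]]))
        w=(R.inv()*Rt).as_rotvec()/k;dp=(q-p)/k
        for i in range(k):
            S.append((R.inv().apply(dp)/.25).round(3).tolist());W.append((w/np.radians(60)).round(3).tolist())
            p=p+dp;R=R*Ro.from_rotvec(w)
        R=Rt
    for i in range(0,len(S),8):print("slide",S[i:i+8],"\ntwist",W[i:i+8])
def show():
    s=robot.read_state();m=Ro.from_rotvec(s["orientation"]).as_matrix()
    print(round(s["t"],2),s["tool_pos"].round(4),"yaw",np.degrees(np.arctan2(m[1,0],m[0,0])).round(1),"F",s["force"].round(1),"q",s["q"].round(2))
E
python3 -c "
from h import *
show()
plan([((.37,-.22,.25),30),((.42,.03,.26),45),((.518,.281,.21),68)],[10,6,8])"
```

```text
0.1 [ 0.154  -0.5793  0.1894] yaw 14.9 F [-0.2  0.8  0.2] q [-1.4   0.13  1.49  0.    1.52 -0.09]
slide [[0.12, -0.117, -0.024], [0.123, -0.114, -0.024], [0.126, -0.11, -0.024], [0.129, -0.107, -0.024], [0.132, -0.103, -0.024], [0.135, -0.1, -0.024], [0.137, -0.096, -0.024], [0.14, -0.093, -0.024]] 
twist [[-0.0, -0.0, -0.025], [-0.0, -0.0, -0.025], [-0.0, -0.0, -0.025], [-0.0, -0.0, -0.025], [-0.0, -0.0, -0.025], [-0.0, -0.0, -0.025], [-0.0, -0.0, -0.025], [-0.0, -0.0, -0.025]]
slide [[0.142, -0.089, -0.024], [0.144, -0.085, -0.024], [0.112, -0.128, -0.007], [0.118, -0.123, -0.007], [0.123, -0.117, -0.007], [0.128, -0.112, -0.007], [0.133, -0.106, -0.007], [0.137, -0.1, -0.007]] 
twist [[-0.0, -0.0, -0.025], [-0.0, -0.0, -0.025], [0.0, 0.0, -0.042], [0.0, 0.0, -0.042], [0.0, 0.0, -0.042], [0.0, 0.0, -0.042], [0.0, 0.0, -0.042], [0.0, 0.0, -0.042]]
slide [[0.123, -0.054, 0.025], [0.126, -0.048, 0.025], [0.128, -0.041, 0.025], [0.13, -0.035, 0.025], [0.132, -0.028, 0.025], [0.133, -0.022, 0.025], [0.134, -0.015, 0.025], [0.134, -0.008, 0.025]] 
twist [[0.0, 0.0, -0.048], [0.0, 0.0, -0.048], [0.0, 0.0, -0.048], [0.0, 0.0, -0.048], [0.0, 0.0, -0.048], [0.0, 0.0, -0.048], [0.0, 0.0, -0.048], [0.0, 0.0, -0.048]]
```

Request:
{"method": "play_rows", "body": {"slide": [[0.12, -0.117, -0.024], [0.123, -0.114, -0.024], [0.126, -0.11, -0.024], [0.13, -0.107, -0.024], [0.132, -0.103, -0.024], [0.135, -0.1, -0.024], [0.137, -0.096, -0.024], [0.14, -0.093, -0.024]], "twist": [[0, 0, -0.025], [0, 0, -0.025], [0, 0, -0.025], [0, 0, -0.025], [0, 0, -0.025], [0, 0, -0.025], [0, 0, -0.025], [0, 0, -0.025]], "fingers": 1, "force": 20}}

```text
t: 0.9
tool_pos: [0.3274, -0.2907, 0.2382]
orientation: [-3.055, -0.731, 0.0]
force: [1.2, -0.5, -0.0]
opening: 0.0338
gripper_force: 0.0
```

Request:
{"method": "play_rows", "body": {"slide": [[0.142, -0.089, -0.024], [0.144, -0.085, -0.024], [0.112, -0.128, -0.007], [0.118, -0.123, -0.007], [0.123, -0.117, -0.007], [0.128, -0.112, -0.007], [0.133, -0.106, -0.007], [0.137, -0.1, -0.007]], "twist": [[0, 0, -0.025], [0, 0, -0.025], [0, 0, -0.042], [0, 0, -0.042], [0, 0, -0.042], [0, 0, -0.042], [0, 0, -0.042], [0, 0, -0.042]]}}

```text
t: 1.7
tool_pos: [0.4204, 0.0311, 0.2607]
orientation: [2.901, 1.205, 0.0]
force: [-0.2, -0.7, 0.4]
opening: 0.0007
gripper_force: 0.0
```

```bash
python3 -c "
from h import *
show()
plan([((.518,.281,.21),68)],[8])"
```

```text
1.7 [0.4204 0.0311 0.2607] yaw 45.1 F [-0.2 -0.7  0.4] q [-0.05 -0.38  1.83 -0.    1.69  0.74]
slide [[0.123, -0.054, 0.025], [0.125, -0.047, 0.025], [0.128, -0.041, 0.025], [0.13, -0.035, 0.025], [0.131, -0.028, 0.025], [0.132, -0.022, 0.025], [0.133, -0.015, 0.025], [0.134, -0.008, 0.025]] 
twist [[0.0, 0.0, -0.048], [0.0, 0.0, -0.048], [0.0, 0.0, -0.048], [0.0, 0.0, -0.048], [0.0, 0.0, -0.048], [0.0, 0.0, -0.048], [0.0, 0.0, -0.048], [0.0, 0.0, -0.048]]
```

Request:
{"method": "play_rows", "body": {"slide": [[0.123, -0.054, 0.025], [0.125, -0.047, 0.025], [0.128, -0.041, 0.025], [0.13, -0.035, 0.025], [0.131, -0.028, 0.025], [0.132, -0.022, 0.025], [0.133, -0.015, 0.025], [0.134, -0.008, 0.025]], "twist": [[0, 0, -0.048], [0, 0, -0.048], [0, 0, -0.048], [0, 0, -0.048], [0, 0, -0.048], [0, 0, -0.048], [0, 0, -0.048], [0, 0, -0.048]]}}

```text
t: 2.5
tool_pos: [0.5182, 0.2804, 0.2099]
orientation: [-2.602, -1.761, 0.001]
force: [-0.1, 0.0, 0.8]
opening: 0.0003
gripper_force: 0.0
```

Request:
{"method": "play_rows", "body": {"slide": [[0, 0, 0.04], [0, 0, 0.04], [0, 0, 0.04], [0, 0, 0.04], [0, 0, 0.04], [0, 0, 0.04], [0, 0, 0.04], [0, 0, 0.04]], "twist": [[0, 0, 0], [0, 0, 0], [0, 0, 0], [0, 0, 0], [0, 0, 0], [0, 0, 0], [0, 0, 0], [0, 0, 0]]}}

```text
t: 3.3
tool_pos: [0.5185, 0.2787, 0.1305]
orientation: [2.604, 1.757, 0.001]
force: [0.9, -2.7, 2.4]
opening: 0.0004
gripper_force: 1.1
```

Request:
{"method": "play_rows", "body": {"slide": [[0, 0, 0.015], [0, 0, 0.015], [0, 0, 0.012], [0, 0, 0.01], [0, 0, 0.01], [0, 0, 0.004], [0, 0, 0], [0, 0, 0]], "twist": [[0, 0, 0], [0, 0, 0], [0, 0, 0], [0, 0, 0], [0, 0, 0], [0, 0, 0], [0, 0, 0], [0, 0, 0]]}}

```text
t: 4.1
tool_pos: [0.5182, 0.2792, 0.1143]
orientation: [-2.604, -1.758, 0.0]
force: [-0.2, -0.5, 0.5]
opening: 0.0004
gripper_force: 0.0
```

```bash
python3 -c "
from h import *
show()"
```

```text
4.1 [0.5182 0.2792 0.1143] yaw 68.0 F [-0.2 -0.5  0.5] q [0.41 0.15 1.61 0.   1.38 0.79]
```

Request:
{"method": "play_rows", "body": {"slide": [[0, 0, 0.012], [0, 0, 0.012], [0, 0, 0.01], [0, 0, 0.008], [0, 0, 0.006], [0, 0, 0.004], [0, 0, 0], [0, 0, 0]], "twist": [[0, 0, 0], [0, 0, 0], [0, 0, 0], [0, 0, 0], [0, 0, 0], [0, 0, 0], [0, 0, 0], [0, 0, 0]]}}

```text
t: 4.9
tool_pos: [0.5181, 0.2791, 0.1012]
orientation: [-2.604, -1.758, 0.0]
force: [-0.3, 0.1, 0.2]
opening: 0.0002
gripper_force: 0.0
```

Request:
{"method": "play_rows", "body": {"slide": [[0, 0, 0.004], [0, 0, 0.004], [0, 0, 0.004], [0, 0, 0], [0, 0, 0], [0, 0, 0], [0, 0, 0], [0, 0, 0]], "twist": [[0, 0, 0], [0, 0, 0], [0, 0, 0], [0, 0, 0], [0, 0, 0], [0, 0, 0], [0, 0, 0], [0, 0, 0]]}}

```text
t: 5.7
tool_pos: [0.5182, 0.2791, 0.0983]
orientation: [-2.604, -1.758, 0.0]
force: [-0.6, 0.1, 0.2]
opening: 0.0006
gripper_force: 0.0
```

Run:
```python
from h import *
import cv2
show()
a,_=cams.read_camera("side");b,_=cams.read_camera("top")
im=np.hstack([cv2.resize(x,(400,400),interpolation=2) for x in(a[170:275,190:295],b[140:240,150:250])])
cv2.imwrite("pics/c1.png",im[:,:,::-1])
```

```text
5.7 [0.5182 0.2791 0.0983] yaw 68.0 F [-0.6  0.1  0.2] q [0.41 0.16 1.63 0.   1.36 0.79]
```

View pics/c1.png

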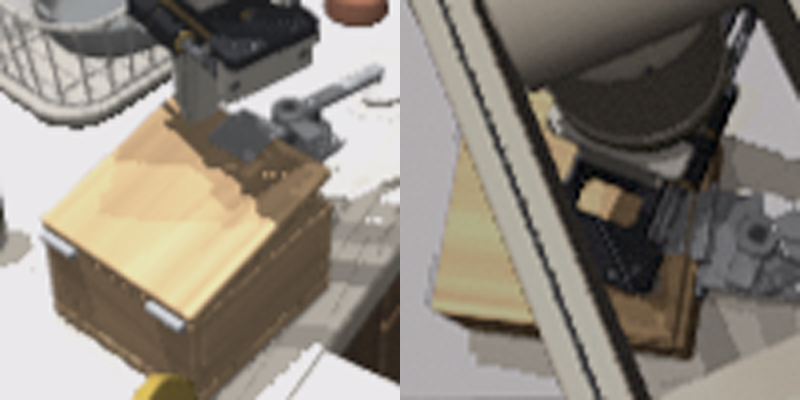

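The left half (side view) shows the fingers beside the tab at about (205,105), with a small gap under the lid's front edge at (325,190). I'll get the lid's plane from the side depth image.

Run:
```python
from h import *
import cv2
a,D=cams.read_camera("side");K=cams.get_calibration("side");T=K["world_from_camera"]
np.savez("s1.npz",p=a,d=D)
vs,us=np.mgrid[0:384,0:512];P=np.stack([(us-K["cx"])/K["fx"]*D,(vs-K["cy"])/K["fy"]*D,D],-1)@T[:3,:3].T+T[:3,3]
f=105/400
for x,y in [(70,210),(180,300),(110,180),(150,140),(180,170),(215,200),(250,215),(290,205),(250,185),(300,180),(320,180),(240,140),(205,112),(200,90)]:
    print((x,y),P[int(170+y*f),int(190+x*f)].round(4))
```

```text
(70, 210) [0.551  0.3885 0.1046]
(180, 300) [0.4436 0.4123 0.1019]
(110, 180) [0.5416 0.3565 0.1121]
(150, 140) [0.5378 0.3106 0.1178]
(180, 170) [0.5018 0.3251 0.1174]
(215, 200) [0.4653 0.3376 0.117 ]
(250, 215) [0.438  0.3376 0.1168]
(290, 205) [0.4168 0.3183 0.1223]
(250, 185) [0.4522 0.3146 0.1191]
(300, 180) [0.4234 0.2967 0.1225]
(320, 180) [0.4103 0.2881 0.1221]
(240, 140) [0.4766 0.2853 0.1272]
(205, 112) [0.5056 0.2892 0.1418]
(200, 90) [0.5054 0.2932 0.1656]
```

Run:
```python
from h import *
import cv2
z=np.load("s1.npz");a=z["p"][150:245,190:310];cv2.imwrite("pics/c2.png",cv2.resize(a,None,fx=6,fy=6,interpolation=2)[:,:,::-1])
K=cams.get_calibration("side");T=K["world_from_camera"]
for p in([.5182,.2791,.0983],[.5182,.2791,.125],[.5182,.2791,.15]):
    c=T[:3,:3].T@(np.array(p)-T[:3,3]);u=K["fx"]*c[0]/c[2]+K["cx"];v=K["fy"]*c[1]/c[2]+K["cy"]
    print(p,((u-190)*6).round(),((v-150)*6).round(),c[2].round(3),z["d"][int(v),int(u)])
```

```text
[0.5182, 0.2791, 0.0983] 310.0 343.0 0.976 0.942987
[0.5182, 0.2791, 0.125] 308.0 300.0 0.958 0.936038
[0.5182, 0.2791, 0.15] 306.0 258.0 0.943 0.92348176
```

View pics/c2.png

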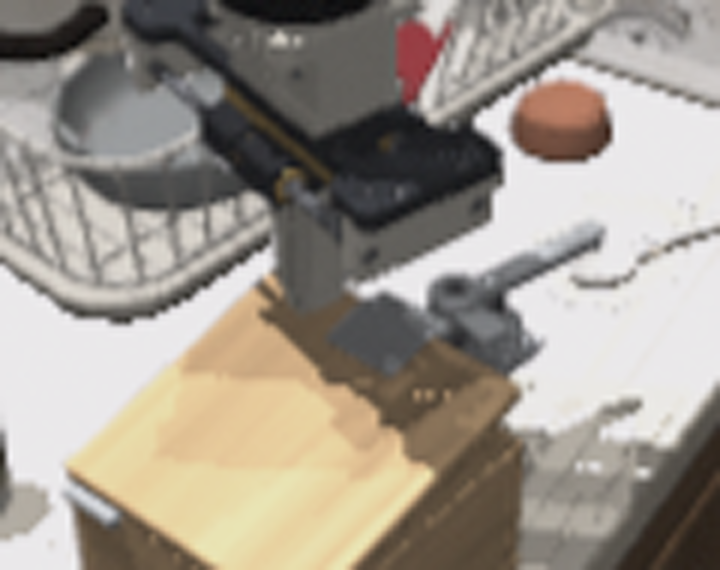

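Run:
```python
from h import *
z=np.load("s1.npz");D=z["d"];K=cams.get_calibration("side");T=K["world_from_camera"]
r=lambda x,y,h:ray("side",190+x/6,150+y/6,h).round(4)
print("corners",r(517,387,.123),r(265,278,.125),"hinge",r(68,468,.102))
vs,us=np.mgrid[0:384,0:512];P=np.stack([(us-K["cx"])/K["fx"]*D,(vs-K["cy"])/K["fy"]*D,D],-1)@T[:3,:3].T+T[:3,3]
for v in range(258,352,6):
    print(v,[P[150+v//6,190+u//6].round(3).tolist() for u in(294,306,318,330)])
```

```text
corners [0.4096 0.2778 0.123 ] [0.5438 0.2766 0.125 ] hinge [0.5609 0.4043 0.102 ]
258 [[0.517, 0.29, 0.159], [0.51, 0.291, 0.162], [0.504, 0.291, 0.165], [0.501, 0.285, 0.162]]
264 [[0.518, 0.289, 0.153], [0.508, 0.294, 0.161], [0.504, 0.291, 0.161], [0.502, 0.284, 0.157]]
270 [[0.517, 0.291, 0.152], [0.509, 0.293, 0.157], [0.505, 0.289, 0.156], [0.502, 0.284, 0.153]]
276 [[0.517, 0.29, 0.148], [0.51, 0.292, 0.152], [0.504, 0.291, 0.154], [0.503, 0.283, 0.149]]
282 [[0.517, 0.291, 0.145], [0.509, 0.294, 0.151], [0.505, 0.289, 0.149], [0.503, 0.284, 0.146]]
288 [[0.518, 0.289, 0.14], [0.508, 0.295, 0.148], [0.507, 0.287, 0.143], [0.504, 0.282, 0.141]]
294 [[0.518, 0.291, 0.137], [0.51, 0.292, 0.142], [0.506, 0.289, 0.142], [0.504, 0.282, 0.138]]
300 [[0.518, 0.29, 0.133], [0.509, 0.293, 0.14], [0.507, 0.288, 0.137], [0.508, 0.276, 0.127]]
306 [[0.519, 0.29, 0.129], [0.51, 0.293, 0.135], [0.511, 0.282, 0.127], [0.507, 0.277, 0.125]]
312 [[0.519, 0.289, 0.125], [0.514, 0.287, 0.125], [0.51, 0.283, 0.124], [0.504, 0.282, 0.126]]
318 [[0.519, 0.29, 0.122], [0.513, 0.289, 0.124], [0.508, 0.286, 0.124], [0.504, 0.283, 0.124]]
324 [[0.517, 0.293, 0.121], [0.512, 0.291, 0.122], [0.506, 0.289, 0.124], [0.501, 0.288, 0.125]]
330 [[0.515, 0.296, 0.121], [0.509, 0.294, 0.122], [0.504, 0.292, 0.123], [0.498, 0.292, 0.126]]
336 [[0.513, 0.299, 0.12], [0.507, 0.299, 0.123], [0.503, 0.294, 0.122], [0.497, 0.294, 0.124]]
342 [[0.509, 0.305, 0.123], [0.506, 0.299, 0.121], [0.5, 0.298, 0.123], [0.496, 0.295, 0.122]]
348 [[0.508, 0.306, 0.121], [0.504, 0.303, 0.121], [0.497, 0.303, 0.124], [0.494, 0.298, 0.122]]
```

Request:
{"method": "play_rows", "body": {"slide": [[0, 0, -0.05], [0, 0, -0.05], [0, 0, -0.05], [0, 0, -0.05], [0, 0, -0.05], [0, 0, -0.05], [0, 0, 0], [0, 0, 0]], "twist": [[0, 0, 0], [0, 0, 0], [0, 0, 0], [0, 0, 0], [0, 0, 0], [0, 0, 0], [0, 0, 0], [0, 0, 0]]}}

```text
t: 6.65
tool_pos: [0.5185, 0.2791, 0.1736]
orientation: [2.604, 1.758, 0.001]
force: [-0.5, -0.6, -1.0]
opening: 0.0006
gripper_force: 0.0
```

Run:
```python
from h import *
import cv2
show()
a,D=cams.read_camera("side");K=cams.get_calibration("side");T=K["world_from_camera"]
cv2.imwrite("pics/c3.png",cv2.resize(a[130:245,190:310],None,fx=5,fy=5,interpolation=2)[:,:,::-1])
vs,us=np.mgrid[0:384,0:512];P=np.stack([(us-K["cx"])/K["fx"]*D,(vs-K["cy"])/K["fy"]*D,D],-1)@T[:3,:3].T+T[:3,3]
f=105/400
for x,y in [(70,210),(180,300),(110,180),(150,140),(180,170),(250,215),(290,205),(300,180),(320,180),(205,112)]:
    print((x,y),P[int(170+y*f),int(190+x*f)].round(4))
```

```text
6.65 [0.5185 0.2791 0.1736] yaw 68.0 F [-0.5 -0.6 -1. ] q [ 0.41  0.11  1.54 -0.    1.49  0.79]
(70, 210) [0.551  0.3885 0.1046]
(180, 300) [0.4426 0.4137 0.1039]
(110, 180) [0.5431 0.3547 0.1099]
(150, 140) [0.5383 0.3101 0.1172]
(180, 170) [0.5    0.3276 0.1203]
(250, 215) [0.4379 0.3376 0.1169]
(290, 205) [0.4171 0.3177 0.1216]
(300, 180) [0.4234 0.2967 0.1225]
(320, 180) [0.4107 0.2873 0.1212]
(205, 112) [0.516  0.2742 0.126 ]
```

View pics/c3.png

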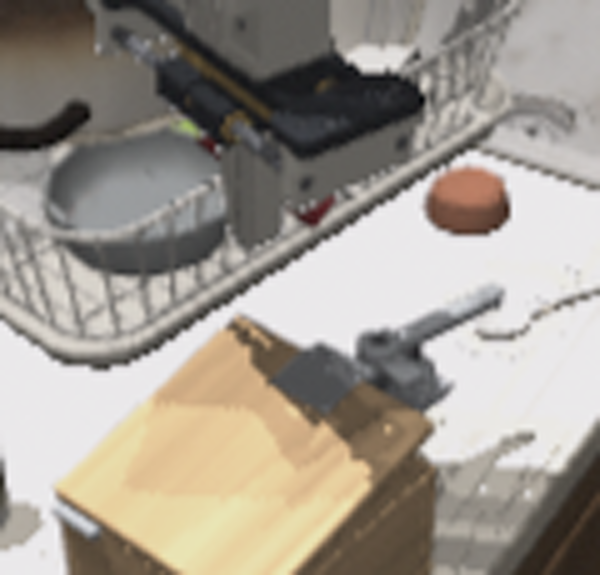

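Fingertips and lid surface moved together, but the visible tips sit about 24 mm above the reported TCP. The lid therefore still stands about 0.17 rad open, and I need to press deeper.

Request:
{"method": "play_rows", "body": {"slide": [[0, 0, 0.06], [0, 0, 0.06], [0, 0, 0.06], [0, 0, 0.06], [0, 0, 0.04], [0, 0, 0.03], [0, 0, 0.02], [0, 0, 0.012]], "twist": [[0, 0, 0], [0, 0, 0], [0, 0, 0], [0, 0, 0], [0, 0, 0], [0, 0, 0], [0, 0, 0], [0, 0, 0]]}}

```text
t: 7.5
tool_pos: [0.5184, 0.2791, 0.0877]
orientation: [2.604, 1.758, 0.0]
force: [-0.5, -1.2, 1.5]
opening: 0.0008
gripper_force: 0.5
```

Request:
{"method": "play_rows", "body": {"slide": [[0, 0, 0.012], [0, 0, 0.008], [0, 0, 0.004], [0, 0, 0.004], [0, 0, 0], [0, 0, 0], [0, 0, 0], [0, 0, 0]], "twist": [[0, 0, 0], [0, 0, 0], [0, 0, 0], [0, 0, 0], [0, 0, 0], [0, 0, 0], [0, 0, 0], [0, 0, 0]]}}

```text
t: 8.3
tool_pos: [0.5183, 0.2792, 0.081]
orientation: [-2.604, -1.758, -0.0]
force: [0.8, -0.6, 0.7]
opening: 0.0005
gripper_force: 0.3
```

Request:
{"method": "play_rows", "body": {"slide": [[0, 0, 0.006], [0, 0, 0.006], [0, 0, 0.004], [0, 0, 0], [0, 0, 0], [0, 0, 0], [0, 0, 0], [0, 0, 0]], "twist": [[0, 0, 0], [0, 0, 0], [0, 0, 0], [0, 0, 0], [0, 0, 0], [0, 0, 0], [0, 0, 0], [0, 0, 0]]}}

```text
t: 9.1
tool_pos: [0.5182, 0.2791, 0.0768]
orientation: [-2.604, -1.758, 0.0]
force: [-0.7, -0.1, 0.5]
opening: 0.0006
gripper_force: 0.0
```

```bash
cat >> h.py <<'E'
def cloud(n):
    a,D=cams.read_camera(n);K=cams.get_calibration(n);T=K["world_from_camera"]
    vs,us=np.mgrid[0:384,0:512]
    return a,np.stack([(us-K["cx"])/K["fx"]*D,(vs-K["cy"])/K["fy"]*D,D],-1)@T[:3,:3].T+T[:3,3]
def lid():
    a,P=cloud("side");f=105/400
    for x,y in [(70,210),(180,300),(150,160),(250,215),(280,215),(300,195)]:print(P[int(170+y*f),int(190+x*f)].round(3))
E
python3 -c "
from h import *
show();lid()"
```

```text
9.1 [0.5182 0.2791 0.0768] yaw 68.0 F [-0.7 -0.1  0.5] q [0.41 0.18 1.64 0.   1.32 0.79]
[0.553 0.386 0.102]
[0.442 0.414 0.104]
[0.534 0.318 0.103]
[0.104 0.873 0.754]
[0.426 0.317 0.105]
[0.424 0.295 0.107]
```

Request:
{"method": "play_rows", "body": {"slide": [[0, 0, 0.004], [0, 0, 0.004], [0, 0, 0.004], [0, 0, 0.004], [0, 0, 0], [0, 0, 0], [0, 0, 0], [0, 0, 0]], "twist": [[0, 0, 0], [0, 0, 0], [0, 0, 0], [0, 0, 0], [0, 0, 0], [0, 0, 0], [0, 0, 0], [0, 0, 0]]}}

```text
t: 9.95
tool_pos: [0.5184, 0.279, 0.0738]
orientation: [2.604, 1.758, 0.0]
force: [-2.3, -1.8, 8.7]
opening: 0.0004
gripper_force: 4.1
```

Force 8.7 N with the arm stalled: the lid is on its stop. Next I'll retreat and go behind the lever.

Run:
```python
from h import *
show()
piv=np.array([.470,.2275])
def P(a,g,z,r=.065):  # a lever dir deg, g gap behind centreline
    a_=np.radians(a);u=np.array([np.cos(a_),np.sin(a_)]);t=np.array([u[1],-u[0]])
    return (*(piv+r*u-g*t),z),a-180
print(P(248,.04,.06))
plan([((.5182,.2791,.145),68),(P(248,.042,.145)),(P(248,.042,.06))],[4,6,6])
```

```text
9.95 [0.5184 0.279  0.0738] yaw 68.0 F [-2.3 -1.8  8.7] q [ 0.41  0.18  1.65 -0.    1.31  0.79]
((np.float64(0.48273792561063716), np.float64(0.15224878571652234), 0.06), 68)
slide [[0.0, -0.0, -0.071], [0.0, -0.0, -0.071], [0.0, -0.0, -0.071], [0.0, -0.0, -0.071], [-0.087, 0.011, 0.0], [-0.087, 0.011, 0.0], [-0.087, 0.011, 0.0], [-0.087, 0.011, 0.0]] 
twist [[0.0, -0.0, 0.0], [0.0, -0.0, 0.0], [0.0, -0.0, 0.0], [0.0, -0.0, 0.0], [0.0, 0.0, 0.0], [0.0, 0.0, 0.0], [0.0, 0.0, 0.0], [0.0, 0.0, 0.0]]
slide [[-0.087, 0.011, 0.0], [-0.087, 0.011, 0.0], [-0.0, -0.0, 0.057], [-0.0, -0.0, 0.057], [-0.0, -0.0, 0.057], [-0.0, -0.0, 0.057], [-0.0, -0.0, 0.057], [-0.0, -0.0, 0.057]] 
twist [[0.0, 0.0, 0.0], [0.0, 0.0, 0.0], [0.0, 0.0, 0.0], [0.0, 0.0, 0.0], [0.0, 0.0, 0.0], [0.0, 0.0, 0.0], [0.0, 0.0, 0.0], [0.0, 0.0, 0.0]]
```

Request:
{"method": "play_rows", "body": {"slide": [[0, 0, -0.071], [0, 0, -0.071], [0, 0, -0.071], [0, 0, -0.071], [-0.087, 0.011, 0], [-0.087, 0.011, 0], [-0.087, 0.011, 0], [-0.087, 0.011, 0]], "twist": [[0, 0, 0], [0, 0, 0], [0, 0, 0], [0, 0, 0], [0, 0, 0], [0, 0, 0], [0, 0, 0], [0, 0, 0]]}}

```text
t: 10.75
tool_pos: [0.4956, 0.1936, 0.1437]
orientation: [-2.603, -1.758, 0.0]
force: [0.1, -0.7, 0.2]
opening: 0.0005
gripper_force: 0.0
```

Request:
{"method": "play_rows", "body": {"slide": [[-0.087, 0.011, 0], [-0.087, 0.011, 0], [0, 0, 0.057], [0, 0, 0.057], [0, 0, 0.057], [0, 0, 0.057], [0, 0, 0.057], [0, 0, 0.057]], "twist": [[0, 0, 0], [0, 0, 0], [0, 0, 0], [0, 0, 0], [0, 0, 0], [0, 0, 0], [0, 0, 0], [0, 0, 0]]}}

```text
t: 11.55
tool_pos: [0.4844, 0.1522, 0.0566]
orientation: [-2.603, -1.758, 0.001]
force: [-0.2, -1.1, -0.8]
opening: 0.0005
gripper_force: 0.0
```

Run:
```python
from h import *
import cv2
show();lid()
a,Q=cloud("side")
cv2.imwrite("pics/c4.png",cv2.resize(a[130:245,190:320],None,fx=5,fy=5,interpolation=2)[:,:,::-1])
piv=np.array([.470,.2275])
def P(a,g,z,r=.065):
    a_=np.radians(a);u=np.array([np.cos(a_),np.sin(a_)]);t=np.array([u[1],-u[0]])
    return (*(piv+r*u-g*t),z),a-180
plan([P(248,.026,.06)]+[P(248-4.8*i,.0235,.06) for i in range(1,15)],[2]+[1]*14)
```

```text
11.55 [0.4844 0.1522 0.0566] yaw 68.1 F [-0.2 -1.1 -0.8] q [ 0.2  -0.01  1.89  0.    1.27  0.59]
[0.553 0.386 0.102]
[0.443 0.413 0.103]
[0.534 0.318 0.103]
[0.445 0.326 0.103]
[0.427 0.316 0.104]
[0.426 0.292 0.103]
slide [[0.001, -0.028, -0.009], [0.001, -0.028, -0.009], [-0.007, -0.032, 0.0], [-0.007, -0.022, 0.0], [-0.007, -0.022, 0.0], [-0.007, -0.022, 0.0], [-0.007, -0.022, 0.0], [-0.007, -0.022, 0.0]] 
twist [[-0.002, 0.001, 0.001], [-0.002, 0.001, 0.001], [0.0, 0.0, 0.08], [0.0, 0.0, 0.08], [0.0, 0.0, 0.08], [0.0, 0.0, 0.08], [0.0, 0.0, 0.08], [0.0, 0.0, 0.08]]
slide [[-0.007, -0.022, 0.0], [-0.007, -0.022, 0.0], [-0.007, -0.022, 0.0], [-0.007, -0.022, 0.0], [-0.007, -0.022, 0.0], [-0.007, -0.022, 0.0], [-0.007, -0.022, 0.0], [-0.007, -0.022, 0.0]] 
twist [[0.0, 0.0, 0.08], [0.0, 0.0, 0.08], [0.0, 0.0, 0.08], [0.0, 0.0, 0.08], [0.0, 0.0, 0.08], [0.0, 0.0, 0.08], [0.0, 0.0, 0.08], [0.0, 0.0, 0.08]]
```

View pics/c4.png

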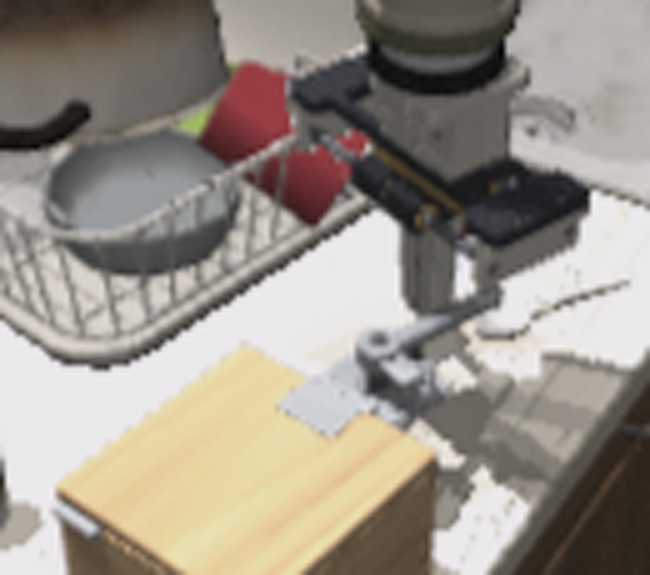

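The lid now lies flat, top at 0.103 m everywhere. The finger stands behind the lever at about (425,300). I'll go 10 mm lower for margin, then push along the arc.

Request:
{"method": "play_rows", "body": {"slide": [[0, 0, 0.04], [0, -0.028, 0], [0, -0.028, 0], [-0.007, -0.032, 0], [-0.007, -0.022, 0], [-0.007, -0.022, 0], [-0.007, -0.022, 0], [-0.007, -0.022, 0]], "twist": [[0, 0, 0], [0, 0, 0], [0, 0, 0], [0, 0, 0.08], [0, 0, 0.08], [0, 0, 0.08], [0, 0, 0.08], [0, 0, 0.08]]}}

```text
t: 12.45
tool_pos: [0.445, 0.163, 0.051]
orientation: [2.909, 1.171, 0.01]
force: [8.8, -9.0, -3.3]
opening: 0.0005
gripper_force: 4.2
```

Run:
```python
from h import *
show()
a,Q=cloud("side")
m=(Q[...,2]>.106)&(Q[...,2]<.128)&(Q[...,1]<.255)&(Q[...,0]<.48)&(Q[...,1]>.12)&(Q[...,0]>.36)
p=Q[m];d=np.hypot(p[:,0]-.47,p[:,1]-.2275);p=p[(d>.03)&(d<.095)]
print(len(p),p[::max(1,len(p)//8)].round(3).tolist())
```

```text
12.45 [0.445 0.163 0.051] yaw 43.8 F [ 8.8 -9.  -3.3] q [ 0.25 -0.11  1.99 -0.01  1.25  1.05]
51 [[0.456, 0.165, 0.115], [0.448, 0.204, 0.12], [0.445, 0.202, 0.116], [0.419, 0.18, 0.111], [0.444, 0.205, 0.115], [0.432, 0.191, 0.11], [0.441, 0.204, 0.111], [0.444, 0.244, 0.114], [0.444, 0.244, 0.111]]
```

Request:
{"method": "play_rows", "body": {"slide": [[-0.007, -0.022, 0], [-0.007, -0.022, 0], [-0.007, -0.022, 0], [-0.007, -0.022, 0], [-0.007, -0.022, 0], [-0.007, -0.022, 0], [-0.007, -0.022, 0], [-0.007, -0.022, 0]], "twist": [[0, 0, 0.08], [0, 0, 0.08], [0, 0, 0.08], [0, 0, 0.08], [0, 0, 0.08], [0, 0, 0.08], [0, 0, 0.08], [0, 0, 0.08]]}}

```text
t: 13.3
tool_pos: [0.4096, 0.1975, 0.0492]
orientation: [-3.138, -0.149, -0.002]
force: [-0.1, -0.4, 0.2]
opening: 0.0006
gripper_force: 0.1
```

Run:
```python
from h import *
show()
a,Q=cloud("side")
m=(Q[...,2]>.09)&(Q[...,2]<.128)&(Q[...,1]<.255)&(Q[...,0]<.45)&(Q[...,1]>.12)&(Q[...,0]>.36)
p=Q[m];d=np.hypot(p[:,0]-.47,p[:,1]-.2275);p=p[(d>.03)&(d<.1)]
print(len(p),p[::max(1,len(p)//10)].round(3).tolist())
```

```text
13.3 [0.4096 0.1975 0.0492] yaw 5.4 F [-0.1 -0.4  0.2] q [ 0.34 -0.15  2.04  0.    1.26  1.81]
31 [[0.4, 0.192, 0.114], [0.401, 0.195, 0.105], [0.401, 0.188, 0.096], [0.389, 0.22, 0.118], [0.387, 0.224, 0.119], [0.416, 0.213, 0.093], [0.386, 0.22, 0.113], [0.41, 0.213, 0.092], [0.389, 0.225, 0.111], [0.383, 0.219, 0.11], [0.385, 0.221, 0.107]]
```

Request:
{"method": "play_rows", "body": {"slide": [[0, 0, 0], [0, 0, 0], [0, 0, 0], [0, 0.08, 0], [0, 0.12, 0], [0, 0.12, -0.1], [0, 0.1, -0.15], [0, 0.1, -0.15]], "twist": [[0, 0, 0], [0, 0, 0], [0, 0, 0], [0, 0, 0], [0, 0, 0], [0, 0, 0], [0, 0, 0], [0, 0, 0]]}}

```text
t: 14.15
tool_pos: [0.4216, 0.0664, 0.149]
orientation: [-3.138, -0.156, 0.002]
force: [0.6, 0.0, 0.2]
opening: 0.0007
gripper_force: 0.0
```

Run:
```python
from h import *
import cv2
show();lid()
a,Q=cloud("side");b,B=cloud("top")
im=np.hstack([cv2.resize(x,(400,400),interpolation=2) for x in(a[170:275,200:305],b[140:240,165:265])])
cv2.imwrite("pics/c5.png",im[:,:,::-1])
for Z in(Q,B):
    m=(Z[...,2]>.09)&(Z[...,2]<.128);d=np.hypot(Z[...,0]-.47,Z[...,1]-.2275)
    p=Z[m&(d>.045)&(d<.1)&(Z[...,1]<.255)]
    print(len(p),p.mean(0).round(3),p[::max(1,len(p)//8)].round(3).tolist())
```

```text
14.15 [0.4216 0.0664 0.149 ] yaw 5.7 F [0.6 0.  0.2] q [ 0.04 -0.33  2.   -0.    1.48  1.51]
[0.553 0.386 0.101]
[0.442 0.414 0.105]
[0.535 0.317 0.102]
[0.445 0.326 0.103]
[0.104 0.873 0.754]
[0.426 0.291 0.102]
78 [0.403 0.238 0.107] [[0.425, 0.228, 0.107], [0.414, 0.235, 0.111], [0.408, 0.235, 0.11], [0.406, 0.239, 0.11], [0.405, 0.241, 0.108], [0.408, 0.242, 0.104], [0.385, 0.233, 0.108], [0.383, 0.238, 0.11], [0.389, 0.243, 0.103]]
102 [0.413 0.235 0.108] [[0.544, 0.253, 0.103], [0.422, 0.236, 0.105], [0.417, 0.234, 0.108], [0.412, 0.234, 0.111], [0.408, 0.229, 0.106], [0.401, 0.236, 0.109], [0.396, 0.232, 0.109], [0.391, 0.232, 0.111], [0.384, 0.239, 0.111]]
```

View pics/c5.png

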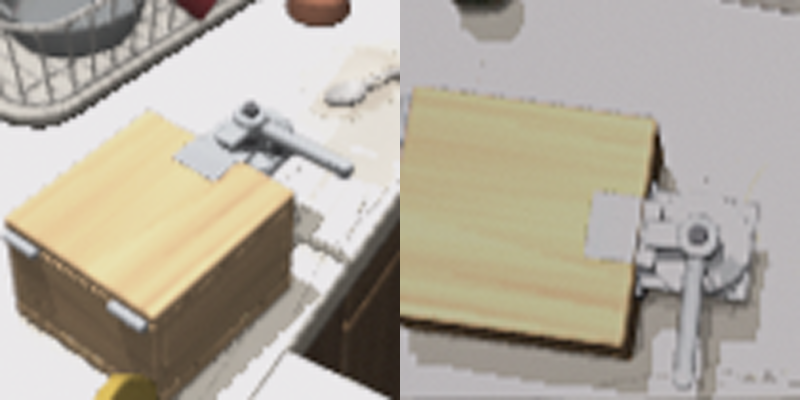

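The lid is flat at 0.102 m. The lever lies along the front edge from (697,235) to (683,380), with its top at about 0.110 m, which is notch height. The tongue at (655,232) lies over the tab, and the robot is clear.

```bash
python3 -c "
from h import *
print(robot.close_job())"
```

```text
the job is handed in; nothing more can be done
None
```

The lid is shut, the latch has dropped into its notch with the tongue over the tab, nothing else was touched, and the job is handed in at about 14 s.

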